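Hang the hooked caddy on the bin rail

ROBOT

A 6-joint arm with a two-finger parallel gripper is mounted at the origin on the work surface. World frame = base frame: x ahead of the robot, y to its left, z up, the work surface at z = 0. Lengths are in m, angles in rad, forces in N, time in s.
With the tool pointing down it reaches from about 0.325 to 0.925 m from the base axis. Payload 3.1 kg.
Tool frame: the origin (TCP) lies midway between the tips of the shut fingers; the grasp point (between the pads) lies 19 mm behind it; z points along the fingers, y is the direction in which the jaws open and shut (so a half turn about z gives the same grasp; the last joint's range is limited). The gripper opens to 85 mm and grips with 20 to 120 N. Pads are 22 mm wide; open, the fingers measure 114 mm over their backs; the gripper's body (76 mm by 85 mm) begins 54 mm behind the grasp point. The pads swing forward as they close: fully open they stand 13 mm farther back than shut.
Start: joints at [-1.333, 0.217, 1.613, -0, 1.311, -0.112], TCP at [0.214, -0.587, 0.21] pointing down, gripper open.
Joint ranges: [-2.75, 2.75], [-0.78, 2.1], [0.31, 2.55], [-1.13, 4.27], [0.13, 2.63], [-2.58, 2.58]. Speed limits (rad/s): [2.79, 2.79, 3.14, 3.14, 3.14, 3.14].

INTERFACE

Orientations are given as a 3x3 rotation matrix whose columns are the frame's x, y, z axes.
In Python, from rig import env, viewer, workorder gives the robot as it stands.
- The arm moves only by the tool step_arm, never from a script. Its argument "deltas" is a list that holds one entry, the list of rows, each a list of 7 numbers: the shift along the tool's x, y, z in cm, then the turn, a rotation vector about the tool's x, y, z in degrees, then the opening, from 0 (shut) to 1 (fully open). In form: [[[x, y, z, rx, ry, rz, jaw], ...]]. A call has 1 to 8 rows; each row shifts and turns the commanded pose from where the row before left it, along the tool's axes as they then stand; what a row does not reach is not made up. A row lasts 1/10 s, in which the tool goes at most 50 mm and 8.59 degrees, less where a joint would pass 70% of its speed; a pose out of reach is approached as far as the arm can. A call with a gripper value outside its range is refused whole. The fingers move at their own pace and stop on an object; "newtons" is the grip in N (left out, the last holds). Time passes only in rows, so rows that do not move let the fingers close. It gives the time, the measured TCP pose, the force and the opening at its end, in the units of the state.
- env.get_state(): the state, without advancing time (a new reading comes with each control period).
- viewer.grab_frame(name): name is "side" or "top" or "wrist"; returns a dict with "frame" (480x640x3 uint8, red, green, blue), "fx", "fy", "cx", "cy" (pixels), "k1" (the pictures are not rectified: a ray, as slopes to the right and down, at radius r is drawn at 1 + k1 r^2 times it, then the intrinsics apply), "rvec" (rotation vector, rad) and "tvec" (3), from world to camera coordinates, as OpenCV has them. Camera axes: x right, y down, z forward; pixel columns grow to the right and rows downward; lengths in m; the calibration is good to about 2 mm. A picture is of the moment at which its call begins. There is no depth.
- workorder.job_done(): hands the job in, once; it reports no verdict.
The state is a dict: "clock": time; "q": joint angles; "qd": joint speeds; "joint_efforts": joint torques, N m; "position": TCP position; "tcp_rot": TCP orientation; "force": force on the tool from outside, world axes, zero at the start; "torque": the same for the moment, N m; "grip_width": finger opening in m.
Only numpy, scipy, OpenCV 4.12 (cv2) and the standard library are available. Lean on these libraries where they do the work, as an engineer would, in place of code of your own. Each camera call takes 0.05 s, during which the arm holds its last target.

TASK

Hang the grey caddy of pipe fittings that has a steel hook on its back on the aluminium rail, anywhere there is room beside the small bin already hanging there: carry it upright by its handle, lift the hook over the rail's front lip and keep hold of it while lowering, until the hook is fully down behind the lip and the caddy hangs from it. Then let go, and leave the small hanging bin and the look-alike caddy without a hook where they are.

Things in the scene. Friction and masses are not known exactly. Their poses are not given: they have to be found in the camera images.
- caddy: The caddy to hang: open grey box 90 (x) x 110 (y) x 60 mm high, about 0.35 kg. Origin: centre of underside; z up, +x to its back, which rises to 85 mm (outer face x = +45). Handle over the centre: straight bar along y, 16 mm wide (x), 14 high, mid-height 130 mm above the underside, between posts at y = +/-51. Starts upright on the table, turned up to 0.5 rad from the world axes.
- hook (a point): Middle of the lower edge of the caddy's hook: x +72, y 0, z +60 mm in the caddy's frame. The hook is a steel strap 80 mm wide (y): a bridge running back from the caddy's back at height 79 to 85 mm, and a tongue 6 mm thick hanging from it (x +69 to +75) down to 60 mm. The opening between back and tongue is 24 mm wide, open downwards.
- rail: Fixed aluminium rail along y, 440 mm between end caps (152 mm high), turned 0 to 0.4 rad. Origin: on the table under the middle of its front face (x = 0); +x to its back, away from the robot. Front plate with lip: 6 mm thick, from 50 mm up to the lip's edge at 140 mm. Behind it a channel (x 6 to 50), floor at 105 mm, back wall to 130. Hung flush, the caddy's origin is at x -45, z +61 mm.
- hung_bin: Small grey bin without handle, already hanging loose on the rail by a similar hook: 70 (x) x 80 (y) x 60 mm, hook top 146 mm above the table, up to 150 mm either way from the rail's middle. Origin: centre of its underside, axes as the rail's. Leave it.
- plain_caddy: Look-alike caddy standing on the table: same box, handle and raised back as the caddy to hang, but no hook. Same origin and axes. Leave it.
Things that resemble listed ones, but are neither listed nor needed, are in the scene too. What is shaped like the caddy but brown or yellow is not meant.

How it is judged:
By the outcome, as a careful person would: the job done as asked, in the order asked, and still so for the second after the job is handed in, with the robot touching nothing.
It also fails if it takes over 35 s, if anything falls off the work surface, if the arm or the gripper's body presses on something with over 40 N, if the wrist force passes 120 N, or if a joint passes its speed limit or range.

## Working session

There is one attempt and no reset: what is moved stays moved. The work goes in short steps, Python scripts to look and compute and a tool call to move; the robot and the scene stay as the last step left them, time stands still between calls to the robot, and variables do not carry over. Pictures are saved under pics/ and viewed, and the job is handed in when it is done.

Besides the shell and the picture viewer there is one more tool, called after "Request:" as name([rows], argument=value, ...), one row to a line, values as JSON. step_arm: Moves the arm, as the interface text tells. Its arguments: {"type":"object","properties":{"deltas":{"type":"array","items":{"type":"array","items":{"type":"array","items":{"type":"number"}}}},"newtons":{"type":"number"}},"required":["deltas"]}

```bash
ls; mkdir -p pics
cat > h.py <<'E'
import numpy as np, cv2, json, pickle
from rig import env, viewer, workorder
def grab(name,fn):
    d=viewer.grab_frame(name); cv2.imwrite('pics/'+fn+'.png',cv2.cvtColor(d['frame'],cv2.COLOR_RGB2BGR)); pickle.dump(d,open('pics/'+fn+'.pkl','wb')); return d
def load(fn): return pickle.load(open('pics/'+fn+'.pkl','rb'))
def proj(d,P):
    P=np.atleast_2d(np.asarray(P,float)); R=cv2.Rodrigues(np.array(d['rvec'],float))[0]
    c=P@R.T+np.array(d['tvec']); s=c[:,:2]/c[:,2:]; r2=(s**2).sum(1,keepdims=True); s=s*(1+d['k1']*r2)
    return s*[d['fx'],d['fy']]+[d['cx'],d['cy']]
def ray(d,uv):
    uv=np.atleast_2d(np.asarray(uv,float)); s0=(uv-[d['cx'],d['cy']])/[d['fx'],d['fy']]; s=s0.copy()
    for _ in range(30): s=s0/(1+d['k1']*(s**2).sum(1,keepdims=True))
    R=cv2.Rodrigues(np.array(d['rvec'],float))[0]
    v=np.c_[s,np.ones(len(s))]@R; o=-R.T@np.array(d['tvec']); return o,v
def atz(d,uv,z):
    o,v=ray(d,uv); return o+v*((z-o[2])/v[:,2:])
E
python3 - <<'E'
from h import *
for n in ['side','top','wrist']:
    d=grab(n,n+'0'); print(n,d['fx'],d['k1'],-cv2.Rodrigues(np.array(d['rvec']))[0].T@d['tvec'])
print(env.get_state())
E
```

```text
pics
side 482.1644459164532 -0.01764928368149808 [0.14087349 0.76903225 0.79934969]
top 516.2796907396121 -0.14594100762606685 [ 0.31092954 -0.10852131  1.28232066]
wrist 376.44602933922306 -0.022600084688131072 [ 0.29326936 -0.55769026  0.37332417]
{'clock': 0.15, 'q': array([-1.33314938e+00,  2.17597177e-01,  1.61458660e+00, -9.69217436e-06,
        1.31128734e+00, -1.12185092e-01]), 'qd': array([ 9.17714961e-05, -3.40748653e-03, -4.74723113e-03,  1.06732962e-03,
        2.09383964e-03, -1.01345074e-04]), 'joint_efforts': array([-8.26147061e-04, -3.97454309e+01, -3.04414737e+01, -2.55264831e-04,
        5.86512630e-03, -1.23362108e-05]), 'position': array([ 0.21408119, -0.58648178,  0.20904716]), 'tcp_rot': array([[ 9.39429484e-01,  3.42741945e-01, -4.51324449e-04],
       [ 3.42742183e-01, -9.39427736e-01,  1.82345935e-03],
       [ 2.00989299e-04, -1.86769940e-03, -9.99998236e-01]]), 'force': array([-0.07094004,  0.59827785, -0.27768621]), 'torque': array([ 0.00573746, -0.02108233, -0.06725122]), 'grip_width': 0.0852783539750789}
```

View pics/top0.png

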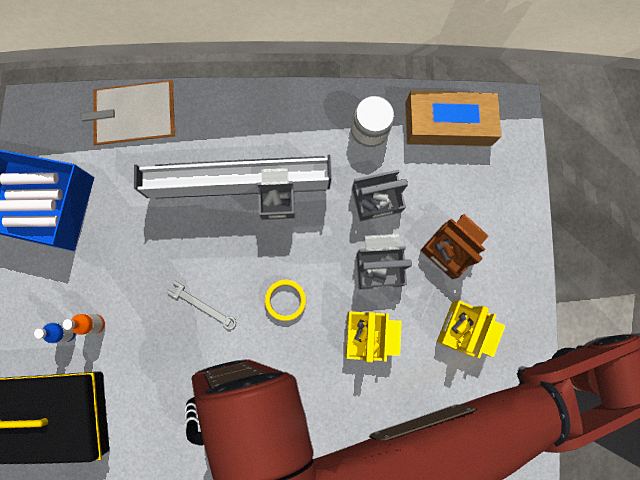

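View pics/side0.png

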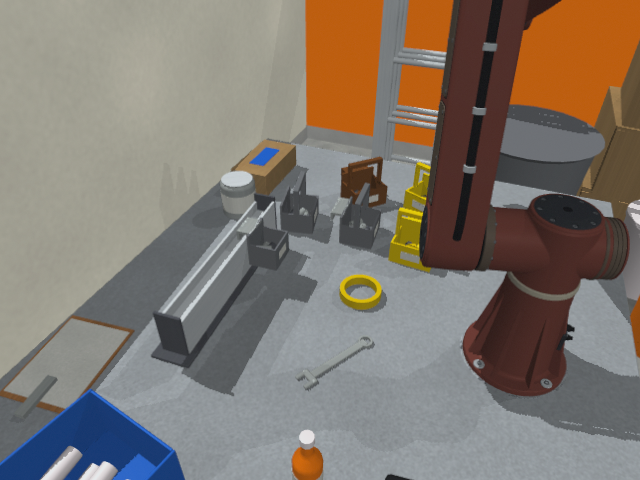

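View pics/wrist0.png

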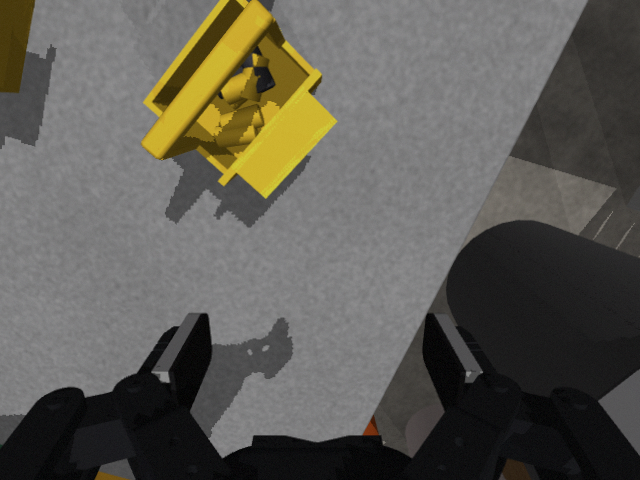

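Top view candidates: the grey caddy at (381,265) has a light steel hook at (384,242). The other grey caddy at (379,195) shows no hook. Also present are a brown one at (455,245), yellow ones at (373,336) and (473,328), and the hung bin at (276,195). I choose (381,265) and check it in close crops.

Run:
```python
from h import *
a=cv2.imread('pics/top0.png'); 
cv2.imwrite('pics/c1.png',cv2.resize(a[160:310,330:430],None,fx=4,fy=4,interpolation=cv2.INTER_CUBIC))
cv2.imwrite('pics/c2.png',cv2.resize(a[140:230,120:345],None,fx=3.5,fy=3.5,interpolation=cv2.INTER_CUBIC))
s=cv2.imread('pics/side0.png')
cv2.imwrite('pics/c3.png',cv2.resize(s[160:260,250:400],None,fx=5,fy=5,interpolation=cv2.INTER_CUBIC))
cv2.imwrite('pics/c4.png',cv2.resize(s[180:370,140:300],None,fx=3.1,fy=3.1,interpolation=cv2.INTER_CUBIC))
```

```text
(no output)
```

View pics/c1.png

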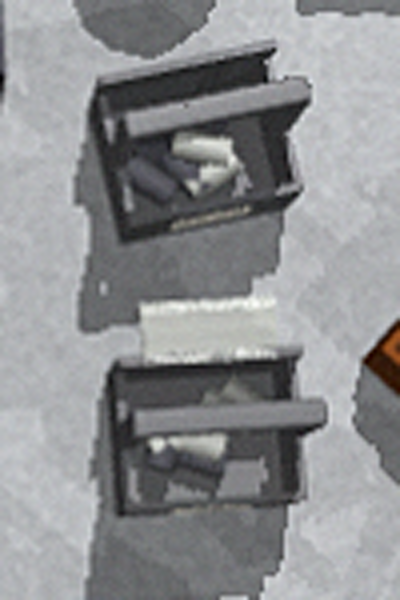

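View pics/c2.png

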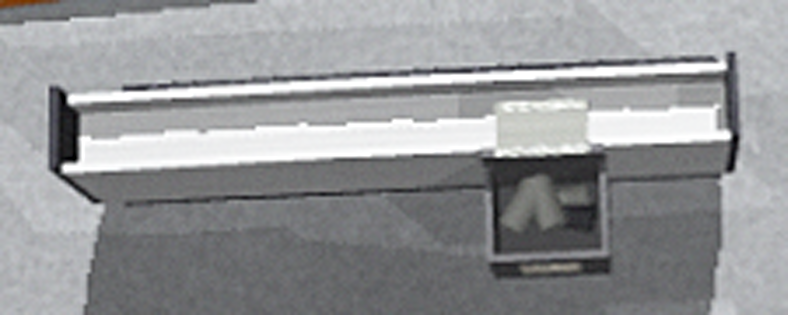

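View pics/c3.png

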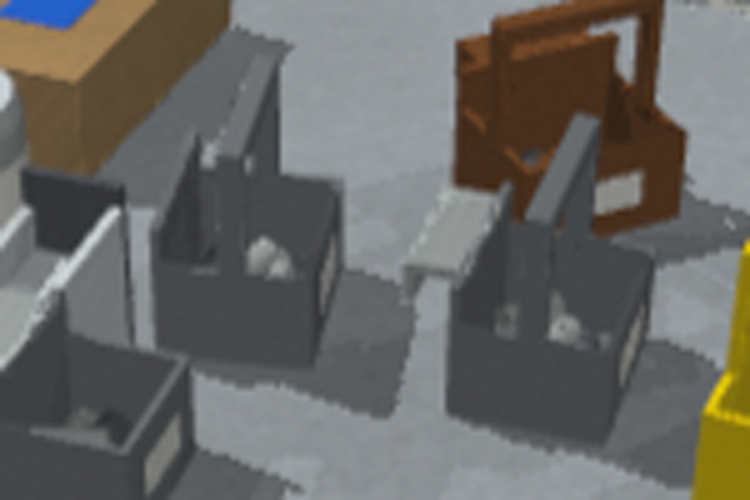

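View pics/c4.png

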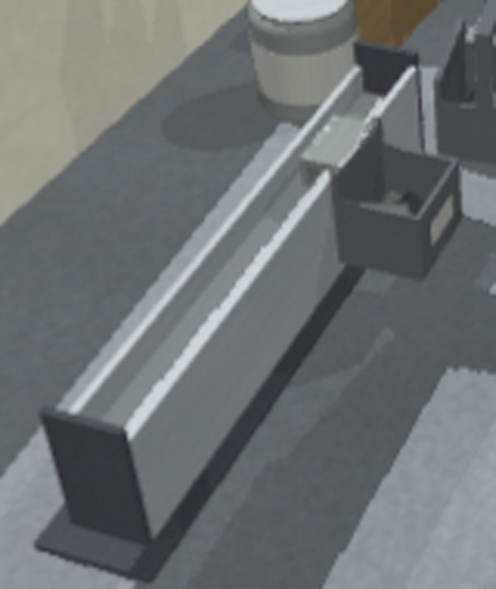

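The crops confirm it: the caddy at top (381,265) / side (360,220) has the steel hook, and the upper one has none. Next I fit the poses from keypoints in both views.

```bash
cat > fit.py <<'E'
from h import *
from scipy.optimize import least_squares
T=load('top0');S=load('side0')
def c2p(o,f,u): return (np.array(u,float)+.5)/f-.5+np.array(o)
def W(p,P,z=0):
    c,s=np.cos(p[2]),np.sin(p[2]); P=np.array(P,float)
    return np.c_[p[0]+c*P[:,0]-s*P[:,1],p[1]+s*P[:,0]+c*P[:,1],P[:,2]+z]
def fit(kt,ks,p0):
    def r(p):
        o=[]
        for d,k in((T,kt),(S,ks)):
            if k: o.append((proj(d,W(p,[a for a,_ in k]))-[b for _,b in k]).ravel())
        return np.concatenate(o)
    s=least_squares(r,p0,loss='soft_l1'); print(np.round(s.x,4),'res',np.round(r(s.x).reshape(-1,2),1).tolist()); return s.x
a=lambda u:c2p((330,160),4,u); b=lambda u:c2p((250,160),5,u)
kt=[((.075,.04,.085),a((140,303))),((.075,-.04,.085),a((275,298))),((.045,.055,.085),a((110,362))),((.045,-.055,.085),a((302,347))),((-.045,-.055,.06),a((302,497)))]
ks=[((.075,.04,.085),b((408,265))),((.075,-.04,.085),b((457,188))),((.045,.055,0),b((448,412))),((-.045,.055,0),b((605,443))),((-.045,-.055,.06),b((655,262)))]
pc=fit(kt,ks,[.55,-.25,0.])
a=lambda u:c2p((120,140),3.5,u); b=lambda u:c2p((140,180),3.1,u)
kt=[((0,.22,.14),a((76,170))),((0,-.22,.14),a((724,135)))]
ks=[((0,.22,.14),b((137,435))),((0,-.22,.14),b((416,71)))]
pr=fit(kt,ks,[.7,.05,0.])
np.save('pc.npy',pc);np.save('pr.npy',pr)
def box(x0,x1,y0,y1,z0,z1):
    v=[(x,y,z) for x in(x0,x1) for y in(y0,y1) for z in(z0,z1)]
    return [(v[i],v[j]) for i in range(8) for j in range(i) if sum(q!=w for q,w in zip(v[i],v[j]))==1]
caddy=box(-.045,.045,-.055,.055,0,.06)+box(.069,.075,-.04,.04,.06,.085)+box(-.008,.008,-.051,.051,.123,.137)+[((.045,-.055,.085),(.045,.055,.085))]
rail=box(0,.006,-.22,.22,.05,.14)+[((.05,-.22,.13),(.05,.22,.13))]
def draw(d,img,p,E,col,o,f,z=0):
    for q,w in E:
        uv=(proj(d,W(p,[q,w],z))-o+.5)*f-.5
        cv2.line(img,*[tuple(int(t) for t in np.round(x)) for x in uv],col,1)
if __name__=='__main__':
    out=[]
    for d,n,o,wh,f in((T,'top',(120,140),(320,160),2.5),(S,'side',(140,150),(280,220),2.8)):
        im=cv2.imread(f'pics/{n}0.png')[o[1]:o[1]+wh[1],o[0]:o[0]+wh[0]]; im=cv2.resize(im,None,fx=f,fy=f,interpolation=cv2.INTER_CUBIC)
        draw(d,im,pc,caddy,(0,0,255),o,f);draw(d,im,pr,rail,(0,200,0),o,f); cv2.imwrite(f'pics/ov_{n}.png',im)
E
python3 fit.py
```

```text
[ 0.4298 -0.2839  0.057 ] res [[-0.2, 0.8], [-0.4, 0.2], [1.8, -1.0], [0.1, 0.2], [1.2, 1.4], [-0.9, 0.0], [-2.2, 0.4], [-0.7, 1.4], [-0.1, 1.8], [0.7, -2.0]]
[0.6149 0.0591 0.0569] res [[-0.9, 1.0], [5.1, 0.1], [-1.0, 0.3], [0.0, -2.2]]
```

View pics/ov_top.png

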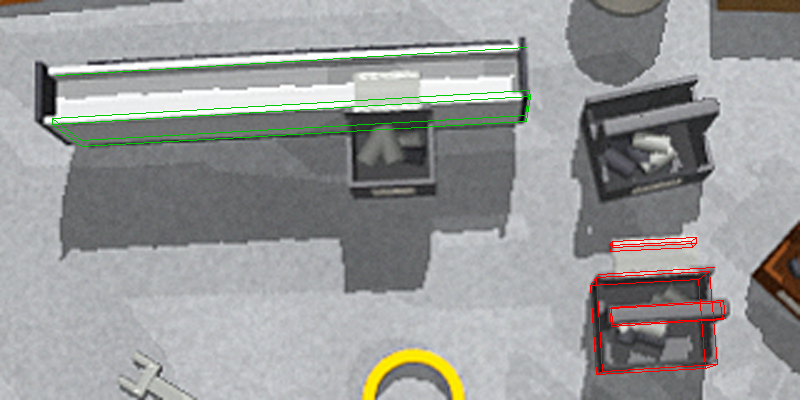

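View pics/ov_side.png

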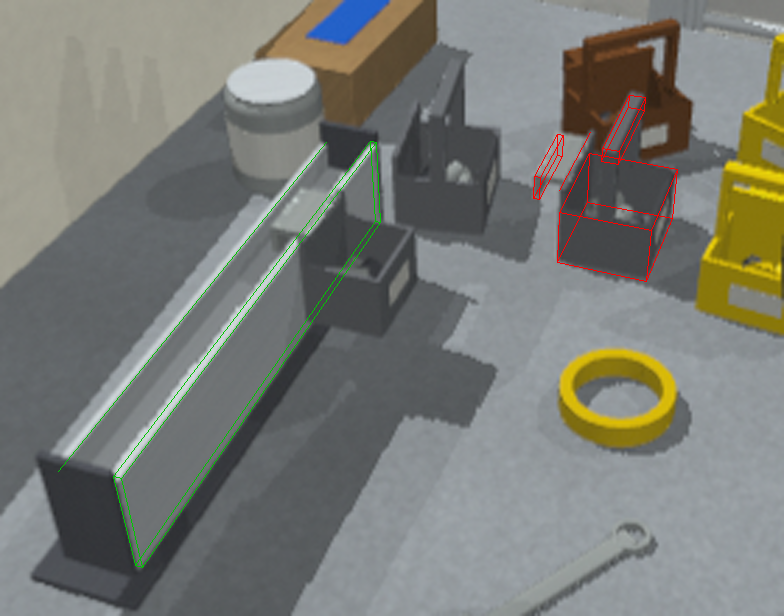

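```bash
cat > plan.py <<'E'
from h import *
from scipy.spatial.transform import Rotation as Ro
def Rt(yaw): # tool y along (cos,sin), z down
    y=np.array([np.cos(yaw),np.sin(yaw),0]);z=np.array([0,0,-1.]);return np.c_[np.cross(y,z),y,z]
def rows(p1,R1,n,p0=None,R0=None,jaw=1,dec=(2,1)):
    s=env.get_state(); p=s['position'] if p0 is None else np.array(p0); R=s['tcp_rot'] if R0 is None else R0
    pa=p.copy();out=[]
    rv=Ro.from_matrix(R.T@R1).as_rotvec(); print('turn',np.degrees(rv))
    for i in range(n):
        tgt=pa+(np.array(p1)-pa)*(i+1)/n
        t=np.round(R.T@(tgt-p)*100,dec[0]); w=np.round(np.degrees(Ro.from_matrix(R.T@R1).as_rotvec())/(n-i),dec[1])
        out.append([*t.tolist(),*w.tolist(),jaw]); p=p+R@t/100; R=R@Ro.from_rotvec(np.radians(w)).as_matrix()
    print(json.dumps(out)); print('end',p); return p,R
E
python3 - <<'E'
from plan import *
pc=np.load('pc.npy'); pr=np.load('pr.npy'); T=load('top0')
rows([pc[0],pc[1],.24],Rt(pc[2]),10)
# bin: hook top corners z=.146 from top crop
b=atz(T,[(120+500/3.5,140+102/3.5),(120+587/3.5,140+102/3.5),(120+500/3.5,140+152/3.5),(120+587/3.5,140+150/3.5)],.146)
c,s=np.cos(pr[2]),np.sin(pr[2]); print('bin in rail',(b[:,:2]-pr[:2])@np.array([[c,-s],[s,c]]))
E
```

```text
turn [ -0.08467496  -0.07828469 -73.22440504]
[[3.06, -2.1, -0.3, -0.0, -0.0, -7.3, 1], [3.31, -1.7, -0.31, -0.0, -0.0, -7.3, 1], [3.5, -1.26, -0.3, -0.0, -0.0, -7.3, 1], [3.62, -0.81, -0.31, -0.0, -0.0, -7.3, 1], [3.7, -0.35, -0.3, -0.0, -0.0, -7.3, 1], [3.72, 0.14, -0.31, -0.0, -0.0, -7.3, 1], [3.67, 0.6, -0.3, -0.0, -0.0, -7.4, 1], [3.56, 1.07, -0.31, -0.0, -0.0, -7.3, 1], [3.39, 1.51, -0.3, -0.0, -0.1, -7.4, 1], [3.17, 1.94, -0.32, -0.0, -0.0, -7.3, 1]]
end [ 0.42982865 -0.28391156  0.24004421]
bin in rail [[ 0.02837376 -0.06465652]
 [ 0.02520421 -0.12119712]
 [-0.0051932  -0.06335625]
 [-0.00700711 -0.11966847]]
```

Request:
step_arm([
  [[3.1,-2.1,-0.3,0,0,-7.3,1],[3.3,-1.7,-0.3,0,0,-7.3,1],[3.5,-1.3,-0.3,0,0,-7.3,1],[3.6,-0.8,-0.3,0,0,-7.3,1],[3.7,-0.35,-0.3,0,0,-7.3,1],[3.7,0.15,-0.3,0,0,-7.3,1],[3.7,0.6,-0.3,0,0,-7.4,1]],
])

```text
clock: 0.85
position: [0.3658, -0.3735, 0.2309]
tcp_rot: [[0.317, 0.948, -0.0], [0.948, -0.317, 0.0], [0.0, -0.0, -1.0]]
force: [-0.3, -0.1, 0.2]
grip_width: 0.0854
```

Request:
step_arm([
  [[3.55,1.05,-0.3,0,0,-7.3,1],[3.4,1.5,-0.3,0,0,-7.4,1],[3.2,1.95,-0.3,0,0,-7.3,1],[0,0,0,0,0,0,1],[0,0,0,0,0,0,1]],
])

```text
clock: 1.35
position: [0.43, -0.2833, 0.2399]
tcp_rot: [[-0.058, 0.998, -0.001], [0.998, 0.058, -0.0], [-0.0, -0.001, -1.0]]
force: [-0.2, 0.5, 0.1]
grip_width: 0.0852
```

Run:
```python
from fit import *
grab('wrist','w1'); d=load('w1')
im=cv2.imread('pics/w1.png'); draw(d,im,pc,caddy,(0,0,255),(0,0),1); cv2.imwrite('pics/w1o.png',im)
s=env.get_state(); print(s['clock'],s['position'],s['tcp_rot'],s['force'])
```

```text
[ 0.4298 -0.2839  0.057 ] res [[-0.2, 0.8], [-0.4, 0.2], [1.8, -1.0], [0.1, 0.2], [1.2, 1.4], [-0.9, 0.0], [-2.2, 0.4], [-0.7, 1.4], [-0.1, 1.8], [0.7, -2.0]]
[0.6149 0.0591 0.0569] res [[-0.9, 1.0], [5.1, 0.1], [-1.0, 0.3], [0.0, -2.2]]
1.4 [ 0.42954798 -0.2839674   0.23980327] [[-5.62418770e-02  9.98416859e-01 -7.91197712e-04]
 [ 9.98417156e-01  5.62417142e-02 -2.26522324e-04]
 [-1.81665392e-04 -8.02685410e-04 -9.99999661e-01]] [-0.46805462 -0.39196938  0.24147326]
```

View pics/w1o.png

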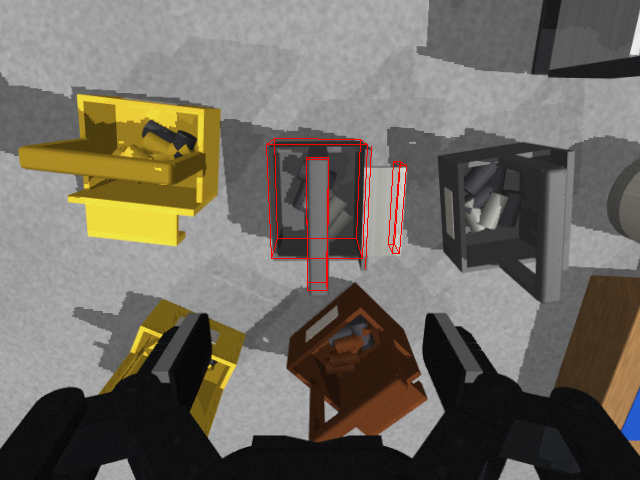

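The wrist overlay lies on the caddy: handle bar at u≈318, v 158–292, and hook at (400,205). The fit is good, so I descend and grip.

Request:
step_arm([
  [[0,0,3.5,0,0,0,1],[0,0,3.5,0,0,0,1],[0,0,3,0,0,0,1],[0,0,2,0,0,0,1],[0,0,0.9,0,0,0,1],[0,0,0,0,0,0,1]],
], newtons=60)

```text
clock: 2.0
position: [0.4282, -0.2839, 0.1095]
tcp_rot: [[-0.054, 0.999, -0.003], [0.999, 0.054, 0.002], [0.002, -0.003, -1.0]]
force: [0.4, 0.2, 0.6]
grip_width: 0.0854
```

Request:
step_arm([
  [[0,0,0,0,0,0,0.4],[0,0,0,0,0,0,0.2],[0,0,0,0,0,0,0],[0,0,0,0,0,0,0],[0,0,0,0,0,0,0],[0,0,0,0,0,0,0],[0,0,0,0,0,0,0]],
], newtons=60)

```text
clock: 2.7
position: [0.4309, -0.2842, 0.1119]
tcp_rot: [[-0.056, 0.998, 0.002], [0.998, 0.056, -0.001], [-0.001, 0.002, -1.0]]
force: [2.4, 0.2, 2.1]
grip_width: 0.0129
```

Width reads 13 mm against a 16 mm bar. I lift a little and look.

Request:
step_arm([
  [[0,0,-0.5,0,0,0,0],[0,0,-1,0,0,0,0],[0,0,-1.5,0,0,0,0],[0,0,-1.5,0,0,0,0],[0,0,0,0,0,0,0],[0,0,0,0,0,0,0]],
])

```text
clock: 3.3
position: [0.4299, -0.2841, 0.1565]
tcp_rot: [[-0.057, 0.998, 0.0], [0.998, 0.057, -0.001], [-0.001, 0.0, -1.0]]
force: [-0.2, 0.0, -4.4]
grip_width: 0.0133
```

Run:
```python
from h import *
grab('wrist','w2');grab('side','s2')
s=env.get_state(); print(s['clock'],s['position'],s['grip_width'],s['force'],s['torque'])
a=cv2.imread('pics/s2.png')[100:280,270:470];cv2.imwrite('pics/s2c.png',cv2.resize(a,None,fx=3.3,fy=3.3,interpolation=cv2.INTER_CUBIC))
```

```text
3.4 [ 0.42913005 -0.28330487  0.15523257] 0.013281109860167126 [-0.0883325   0.87224611 -4.92372876] [0.01795218 0.08416718 0.02289962]
```

View pics/w2.png

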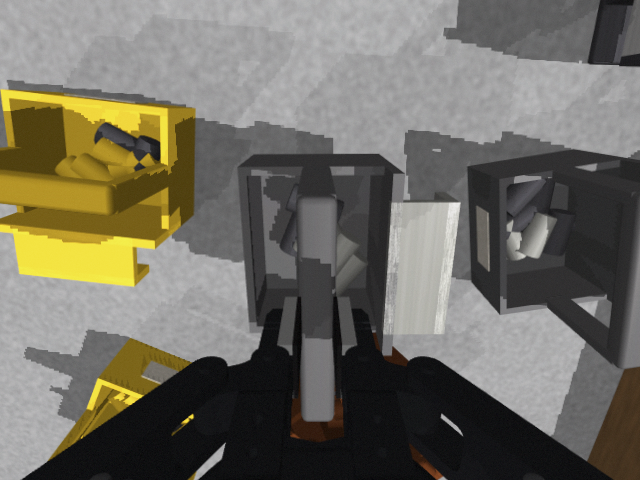

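View pics/s2c.png

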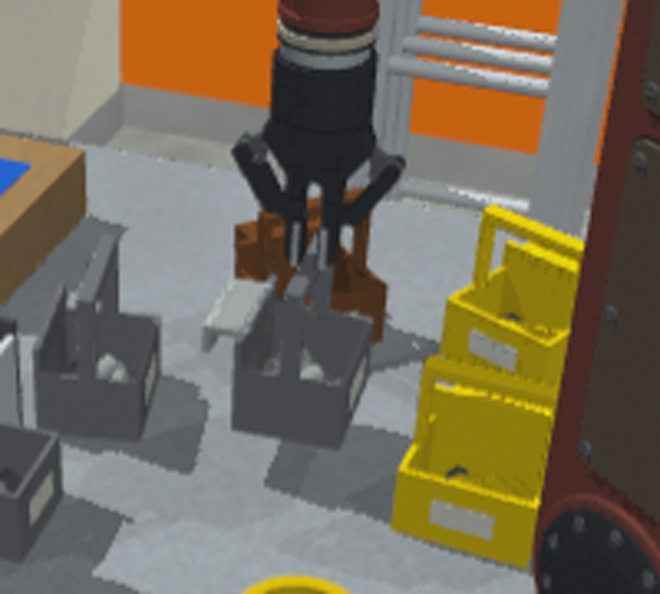

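The caddy is held upright and clear of the table (side crop: box bottom at about (290,430), shadow detached). Now lift and carry to in front of the rail.

Run:
```python
from plan import *
pr=np.load('pr.npy'); c,s=np.cos(pr[2]),np.sin(pr[2])
s0=env.get_state(); R=s0['tcp_rot']
W=lambda x,y,z:[pr[0]+c*x-s*y,pr[1]+s*x+c*y,z]
p=np.array([.4298,-.2839,.1562])
p,R=rows([p[0],p[1],.28],Rt(pr[2]),5,p,Rt(.0569),0)
p,R=rows(W(-.11,.07,.28),Rt(pr[2]),11,p,R,0)
```

```text
turn [ 0.          0.         -0.00142216]
[[0.0, 0.0, -2.48, 0.0, 0.0, -0.0, 0], [0.0, 0.0, -2.47, 0.0, 0.0, -0.0, 0], [0.0, 0.0, -2.48, 0.0, 0.0, -0.0, 0], [0.0, 0.0, -2.47, 0.0, 0.0, -0.0, 0], [0.0, 0.0, -2.48, 0.0, 0.0, -0.0, 0]]
end [ 0.4298 -0.2839  0.28  ]
turn [ 0.          0.         -0.00142216]
[[3.65, 0.86, 0.0, 0.0, 0.0, -0.0, 0], [3.66, 0.85, 0.0, 0.0, 0.0, -0.0, 0], [3.65, 0.86, 0.0, 0.0, 0.0, -0.0, 0], [3.66, 0.86, 0.0, 0.0, 0.0, -0.0, 0], [3.65, 0.86, 0.0, 0.0, 0.0, -0.0, 0], [3.65, 0.85, -0.0, 0.0, 0.0, -0.0, 0], [3.66, 0.86, -0.0, 0.0, 0.0, -0.0, 0], [3.65, 0.86, -0.0, 0.0, 0.0, -0.0, 0], [3.66, 0.86, -0.0, 0.0, 0.0, -0.0, 0], [3.65, 0.85, -0.0, 0.0, 0.0, -0.0, 0], [3.66, 0.86, -0.0, 0.0, 0.0, -0.0, 0]]
end [0.50108593 0.12281219 0.28      ]
```

Request:
step_arm([
  [[0,0,-1.2,0,0,0,0],[0,0,-2.4,0,0,0,0],[0,0,-3,0,0,0,0],[0,0,-3,0,0,0,0],[0.6,0.1,-2,0,0,0,0],[1.6,0.4,-0.8,0,0,0,0],[2.6,0.6,0,0,0,0,0],[3.2,0.75,0,0,0,0,0]],
])

```text
clock: 4.2
position: [0.4434, -0.2017, 0.2797]
tcp_rot: [[-0.055, 0.998, -0.001], [0.998, 0.055, 0.001], [0.001, -0.001, -1.0]]
force: [-0.0, 0.4, -5.3]
grip_width: 0.0131
```

Request:
step_arm([
  [[3.5,0.8,0,0,0,0,0],[3.5,0.8,0,0,0,0,0],[3.5,0.8,0,0,0,0,0],[3.5,0.8,0,0,0,0,0],[3.5,0.8,0,0,0,0,0],[3.5,0.8,0,0,0,0,0],[3.2,0.8,0,0,0,0,0],[2.8,0.7,0,0,0,0,0]],
])

```text
clock: 5.0
position: [0.4901, 0.073, 0.2789]
tcp_rot: [[-0.058, 0.998, -0.003], [0.998, 0.058, 0.001], [0.001, -0.003, -1.0]]
force: [0.5, -0.3, -4.0]
grip_width: 0.0136
```

Request:
step_arm([
  [[2.4,0.6,0,0,0,0,0],[1.8,0.4,0.5,0,0,0,0],[1,0.2,1,0,0,0,0],[0,0,1,0,0,0,0],[0,0,0.5,0,0,0,0],[0,0,0,0,0,0,0],[0,0,0,0,0,0,0]],
])

```text
clock: 5.7
position: [0.5003, 0.1219, 0.2498]
tcp_rot: [[-0.055, 0.998, -0.001], [0.998, 0.055, -0.0], [-0.0, -0.001, -1.0]]
force: [-0.6, -0.9, -4.1]
grip_width: 0.0135
```

Run:
```python
from fit import *
for n in('wrist','top','side'):grab(n,n[0]+'3')
s=env.get_state(); print(s['clock'],s['position'],s['tcp_rot'],s['grip_width'],s['force'])
p=s['position']; q=np.r_[p[:2],np.arctan2(s['tcp_rot'][1,1],s['tcp_rot'][0,1])]; print(q)
for n,o,wh,f in(('w3',(0,0),(640,480),1.25),('t3',(120,120),(260,160),3),('s3',(130,120),(240,240),2.5)):
    d=load(n);im=cv2.imread(f'pics/{n}.png')[o[1]:o[1]+wh[1],o[0]:o[0]+wh[0]]; im=cv2.resize(im,None,fx=f,fy=f,interpolation=cv2.INTER_CUBIC)
    cv2.imwrite(f'pics/{n}r.png',im)
    draw(d,im,q,caddy,(0,0,255),o,f,p[2]-.111);draw(d,im,pr,rail,(0,200,0),o,f); cv2.imwrite(f'pics/{n}o.png',im)
```

```text
[ 0.4298 -0.2839  0.057 ] res [[-0.2, 0.8], [-0.4, 0.2], [1.8, -1.0], [0.1, 0.2], [1.2, 1.4], [-0.9, 0.0], [-2.2, 0.4], [-0.7, 1.4], [-0.1, 1.8], [0.7, -2.0]]
[0.6149 0.0591 0.0569] res [[-0.9, 1.0], [5.1, 0.1], [-1.0, 0.3], [0.0, -2.2]]
5.85 [0.50096344 0.12219079 0.25081587] [[-5.55179329e-02  9.98456855e-01  1.29122137e-03]
 [ 9.98457690e-01  5.55179147e-02  4.99208829e-05]
 [-2.18420700e-05  1.29200141e-03 -9.99999165e-01]] 0.013491774974997865 [-0.83803852 -0.02739472 -3.41128412]
[0.50096344 0.12219079 0.05554652]
```

View pics/w3o.png

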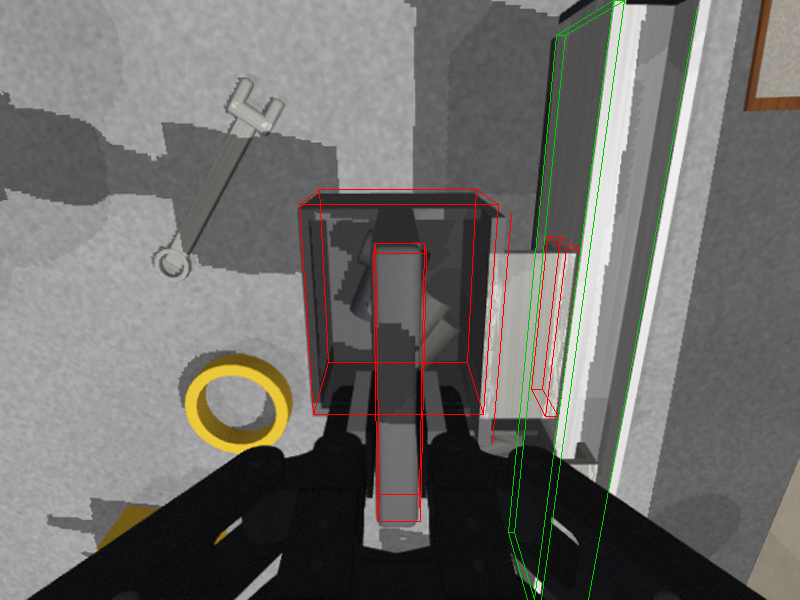

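View pics/t3o.png

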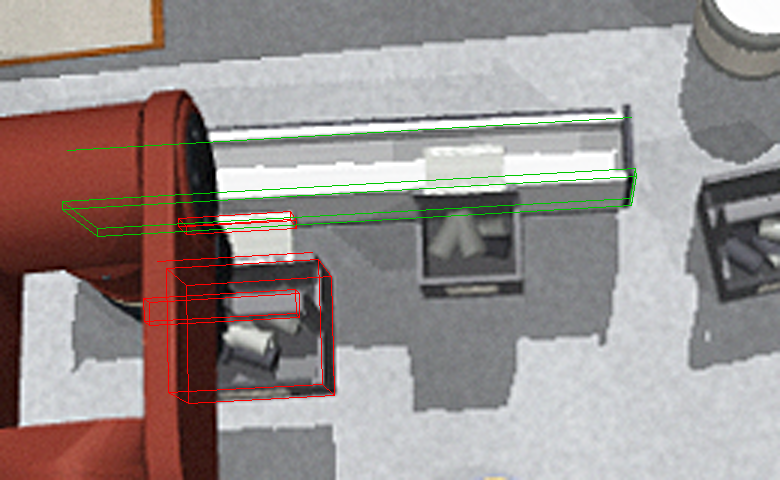

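View pics/s3o.png

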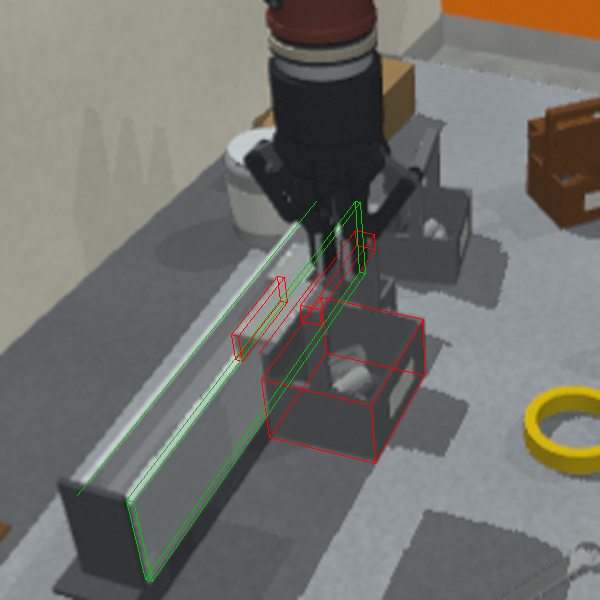

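Run:
```python
from fit import *
for n,o,wh,f,k in(('w3',(400,0),(180,200),4.0,'a'),('w3',(400,300),(160,110),5,'b'),('t3',(180,140),(160,70),5,'c')):
    d=load(n);im=cv2.imread(f'pics/{n}.png')[o[1]:o[1]+wh[1],o[0]:o[0]+wh[0]]; im=cv2.resize(im,None,fx=f,fy=f,interpolation=cv2.INTER_CUBIC)
    draw(d,im,pr,rail,(0,200,0),o,f); cv2.imwrite(f'pics/z_{k}.png',im[:600])
```

```text
[ 0.4298 -0.2839  0.057 ] res [[-0.2, 0.8], [-0.4, 0.2], [1.8, -1.0], [0.1, 0.2], [1.2, 1.4], [-0.9, 0.0], [-2.2, 0.4], [-0.7, 1.4], [-0.1, 1.8], [0.7, -2.0]]
[0.6149 0.0591 0.0569] res [[-0.9, 1.0], [5.1, 0.1], [-1.0, 0.3], [0.0, -2.2]]
```

View pics/z_a.png

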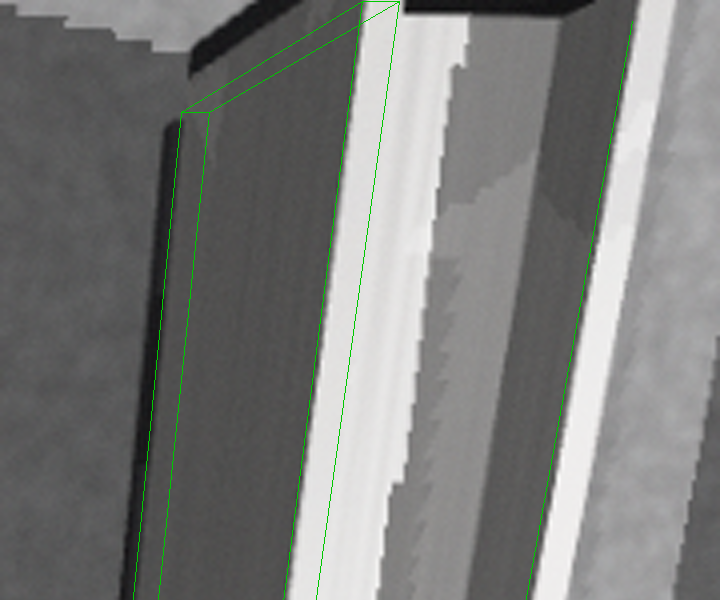

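View pics/z_b.png

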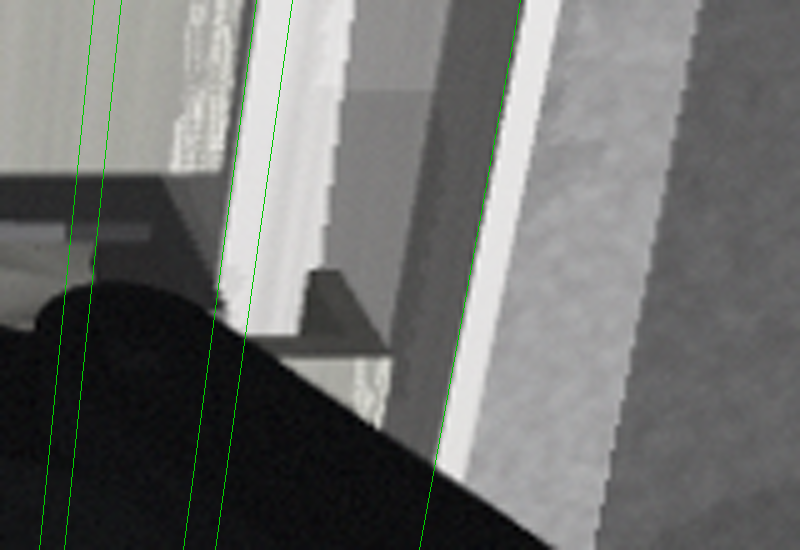

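View pics/z_c.png

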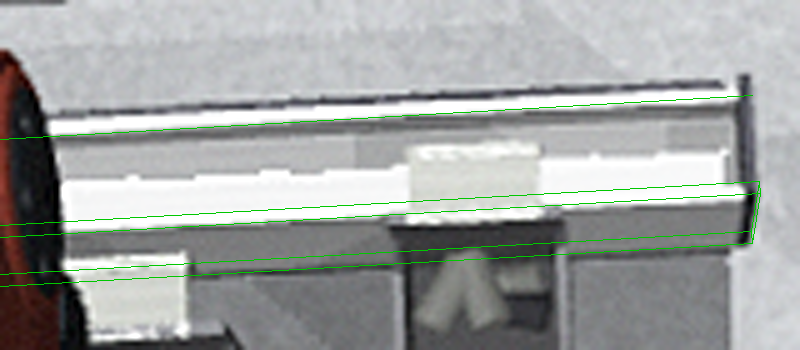

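The rail overlay sits on the lip front and back wall to about 1 mm in the wrist view, and the carried caddy matches its expected pose in all views. Next I move 5.6 cm over the lip and lower in stages.

Request:
step_arm([
  [[0,1,0,0,0,0,0],[0,1.5,0,0,0,0,0],[0,1.5,0,0,0,0,0],[0,1,0,0,0,0,0],[0,0.6,0,0,0,0,0],[0,0,0,0,0,0,0],[0,0,0,0,0,0,0]],
])

```text
clock: 6.55
position: [0.556, 0.1259, 0.2499]
tcp_rot: [[-0.057, 0.998, -0.001], [0.998, 0.057, -0.0], [-0.0, -0.001, -1.0]]
force: [-0.6, 0.6, -4.9]
grip_width: 0.0131
```

Request:
step_arm([
  [[0,0,0.8,0,0,0,0],[0,0,1,0,0,0,0],[0,0,1,0,0,0,0],[0,0,1,0,0,0,0],[0,0,0.7,0,0,0,0],[0,0,0,0,0,0,0],[0,0,0,0,0,0,0]],
])

```text
clock: 7.25
position: [0.5563, 0.1259, 0.2048]
tcp_rot: [[-0.057, 0.998, -0.0], [0.998, 0.057, -0.0], [0.0, -0.0, -1.0]]
force: [0.2, 0.2, -4.5]
grip_width: 0.0134
```

```bash
cat > look.py <<'E'
import sys
from fit import *
t=sys.argv[1]
for n in('wrist','side'):grab(n,n[0]+t)
s=env.get_state(); print(s['clock'],s['position'],s['grip_width'],s['force'],s['torque'])
p=s['position']; q=np.r_[p[:2],np.arctan2(s['tcp_rot'][1,1],s['tcp_rot'][0,1])]
c,sn=np.cos(pr[2]),np.sin(pr[2]);e=p[:2]-pr[:2];print('rail frame',c*e[0]+sn*e[1],-sn*e[0]+c*e[1],p[2]-.111,q[2])
for n,o,wh,f in(('w'+t,(150,60),(400,300),2),('s'+t,(140,140),(200,180),3.3)):
    d=load(n);im=cv2.imread(f'pics/{n}.png')[o[1]:o[1]+wh[1],o[0]:o[0]+wh[0]]; im=cv2.resize(im,None,fx=f,fy=f,interpolation=cv2.INTER_CUBIC)
    if len(sys.argv)<3:
        draw(d,im,q,caddy,(0,0,255),o,f,p[2]-.111)
        draw(d,im,pr,rail,(0,200,0),o,f)
    cv2.imwrite(f'pics/{n}o.png',im)
E
python3 look.py 4
```

```text
[ 0.4298 -0.2839  0.057 ] res [[-0.2, 0.8], [-0.4, 0.2], [1.8, -1.0], [0.1, 0.2], [1.2, 1.4], [-0.9, 0.0], [-2.2, 0.4], [-0.7, 1.4], [-0.1, 1.8], [0.7, -2.0]]
[0.6149 0.0591 0.0569] res [[-0.9, 1.0], [5.1, 0.1], [-1.0, 0.3], [0.0, -2.2]]
7.35 [0.55698529 0.12596795 0.20581149] 0.013174054356865802 [-0.53748168  0.37181952 -3.96993128] [ 9.12938923e-05  7.08127508e-02 -3.78802135e-02]
rail frame -0.05401202786120534 0.07001878456054043 0.09481148645999572 0.05656943698099099
```

View pics/w4o.png

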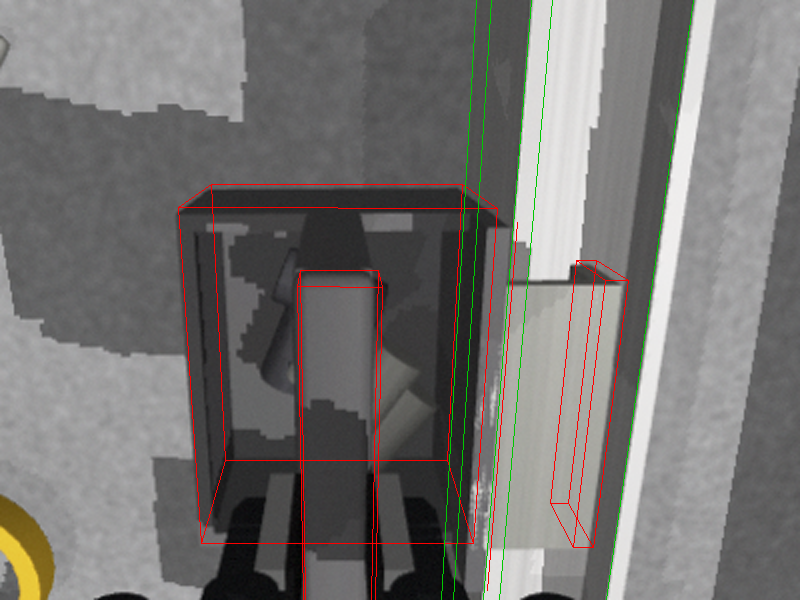

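View pics/s4o.png

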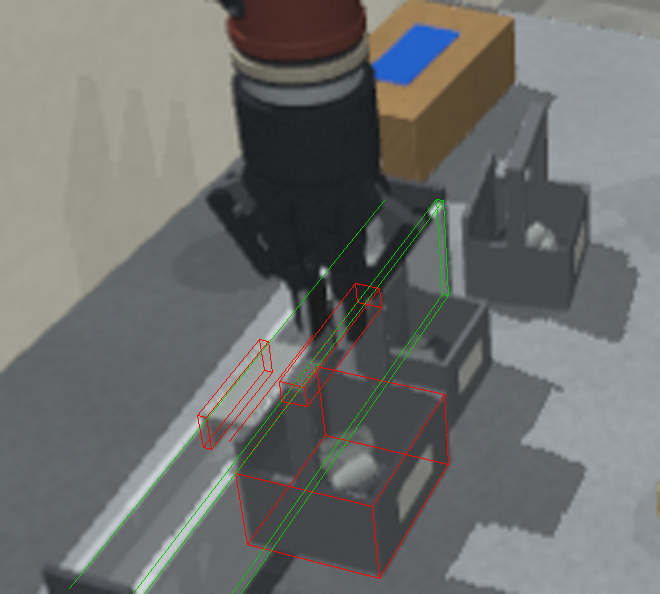

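The tongue is behind the lip (wrist: tongue end at about (600,272), lip front at 515, back wall at 690). Continue down to near seating.

Request:
step_arm([
  [[0,0,0.6,0,0,0,0],[0,0,0.7,0,0,0,0],[0,0,0.7,0,0,0,0],[0,0,0.5,0,0,0,0],[0,0,0.3,0,0,0,0],[0,0,0,0,0,0,0],[0,0,0,0,0,0,0]],
])

```text
clock: 8.05
position: [0.5565, 0.1259, 0.1771]
tcp_rot: [[-0.057, 0.998, 0.0], [0.998, 0.057, 0.0], [-0.0, 0.0, -1.0]]
force: [0.5, -0.4, -4.4]
grip_width: 0.0132
```

```bash
python3 look.py 5|tail -2
```

```text
8.15 [0.5567426  0.12594696 0.17755083] 0.01305556766683683 [ 0.03452079  0.20255496 -3.65914437] [-0.0328997   0.0378632   0.00256483]
rail frame -0.054255518515461156 0.07001163277249135 0.06655083378895989 0.05655911990019278
```

View pics/w5o.png

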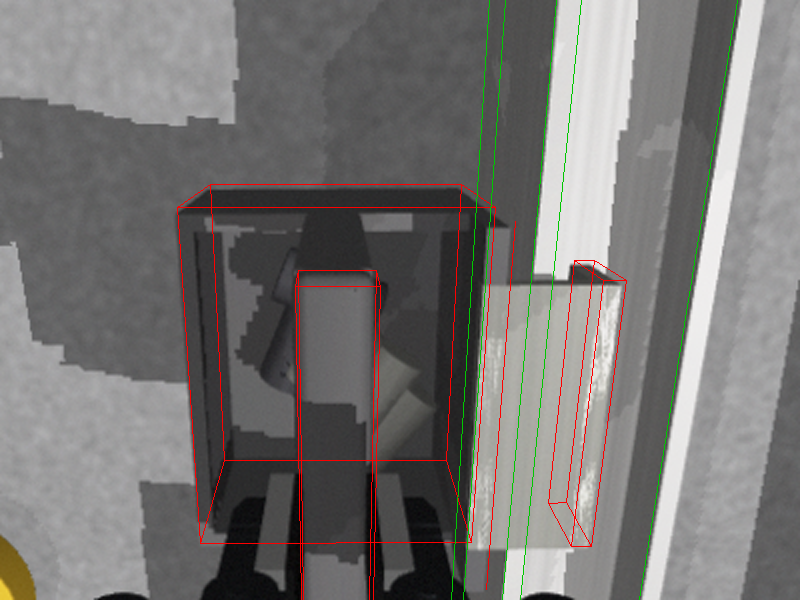

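View pics/s5o.png

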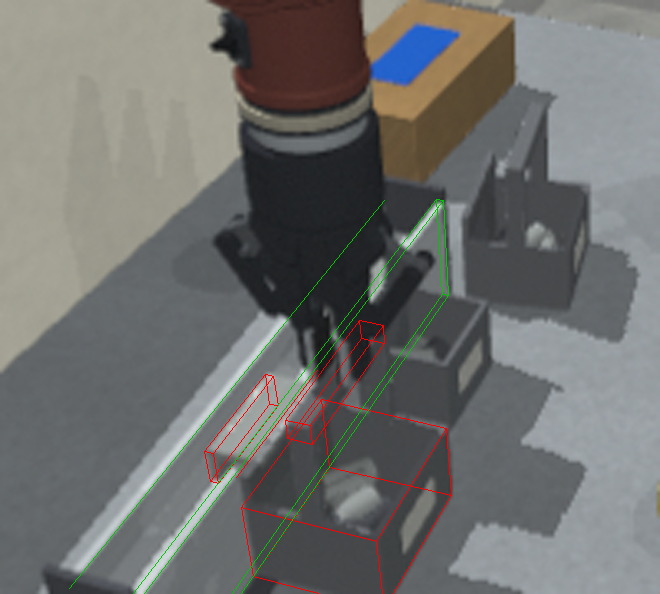

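The lip is in the hook's opening. I lower in small steps and watch the force.

Request:
step_arm([
  [[0,0,0.2,0,0,0,0],[0,0,0.2,0,0,0,0],[0,0,0,0,0,0,0],[0,0,0,0,0,0,0]],
])

```text
clock: 8.55
position: [0.5564, 0.1259, 0.1731]
tcp_rot: [[-0.057, 0.998, -0.0], [0.998, 0.057, -0.0], [-0.0, -0.0, -1.0]]
force: [-0.6, 0.0, -4.0]
grip_width: 0.0134
```

Request:
step_arm([
  [[0,0,0.1,0,0,0,0],[0,0,0.1,0,0,0,0],[0,0,0,0,0,0,0],[0,0,0,0,0,0,0]],
])

```text
clock: 8.95
position: [0.5563, 0.126, 0.172]
tcp_rot: [[-0.057, 0.998, -0.0], [0.998, 0.057, 0.0], [0.0, -0.0, -1.0]]
force: [-4.4, -1.5, 3.4]
grip_width: 0.0132
```

Seated at the expected height (0.172). I ease the load slightly and slide toward the rail until the back is flush.

Request:
step_arm([
  [[0,0,-0.05,0,0,0,0],[0,0.2,0,0,0,0,0],[0,0.2,0,0,0,0,0],[0,0.2,0,0,0,0,0],[0,0,0,0,0,0,0],[0,0,0,0,0,0,0]],
])

```text
clock: 9.55
position: [0.5629, 0.1263, 0.172]
tcp_rot: [[-0.056, 0.998, 0.001], [0.998, 0.056, 0.0], [0.0, 0.001, -1.0]]
force: [-3.3, 0.1, 5.2]
grip_width: 0.0134
```

Request:
step_arm([
  [[0,0.1,0,0,0,0,0],[0,0.1,0,0,0,0,0],[0,0,0,0,0,0,0],[0,0,0,0,0,0,0]],
])

```text
clock: 9.95
position: [0.5636, 0.1265, 0.1723]
tcp_rot: [[-0.057, 0.998, -0.002], [0.998, 0.057, 0.0], [0.0, -0.002, -1.0]]
force: [-6.1, 0.7, 7.7]
grip_width: 0.0132
```

```bash
python3 look.py 6|tail -2
```

```text
10.05 [0.56365774 0.12644364 0.17230005] 0.013108504107527494 [-6.79722355  0.14117005  8.20034122] [-0.01724359  1.13105887 -0.02405907]
rail frame -0.04732331599203335 0.07011407625260331 0.06130004585573377 0.056537669985318666
```

View pics/w6o.png

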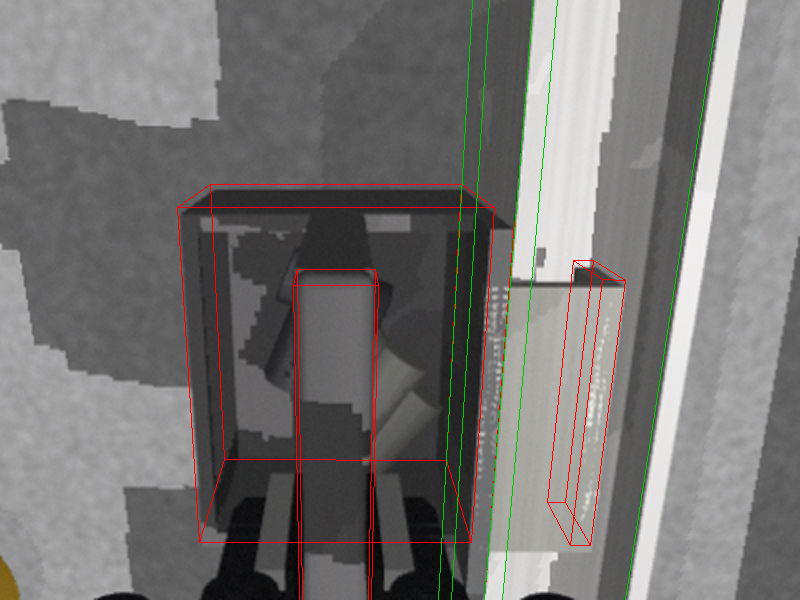

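View pics/s6o.png

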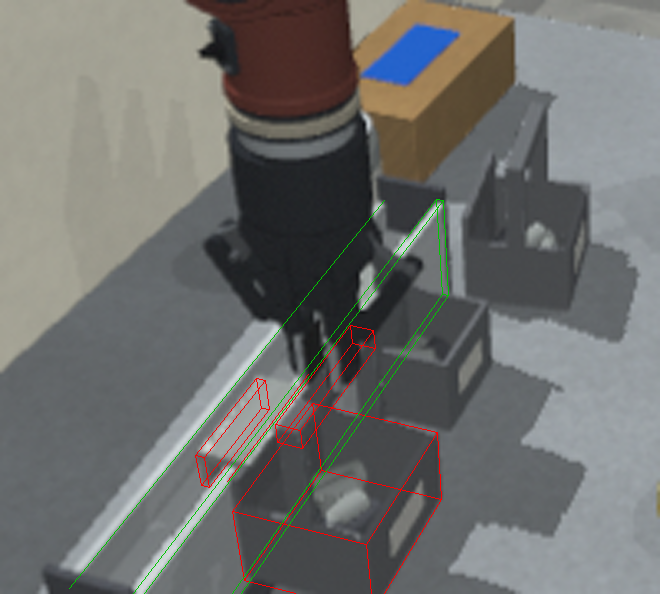

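Flush and down (rail frame x −47 mm, z 61 mm; wrist shows the back against the lip at (510,250), tongue behind). I ease the load, then open.

Request:
step_arm([
  [[0,-0.05,-0.05,0,0,0,0],[0,0,-0.05,0,0,0,0],[0,0,0,0,0,0,0],[0,0,0,0,0,0,0.1],[0,0,0,0,0,0,0.3],[0,0,0,0,0,0,0.5],[0,0,0,0,0,0,0.5],[0,0,0,0,0,0,0.5]],
], newtons=20)

```text
clock: 10.85
position: [0.5643, 0.1263, 0.1725]
tcp_rot: [[-0.056, 0.998, 0.001], [0.998, 0.056, -0.0], [-0.0, 0.001, -1.0]]
force: [-0.3, 0.4, 0.4]
grip_width: 0.0427
```

```bash
python3 look.py 7 |tail -2
```

```text
10.95 [0.56414322 0.12627063 0.17258852] 0.04284807582732342 [0.12671782 0.26520375 0.22100503] [-0.02446362 -0.02317322  0.03095982]
rail frame -0.04684847246088935 0.06991372203658926 0.0615885218440677 0.056475486152621615
```

View pics/w7o.png

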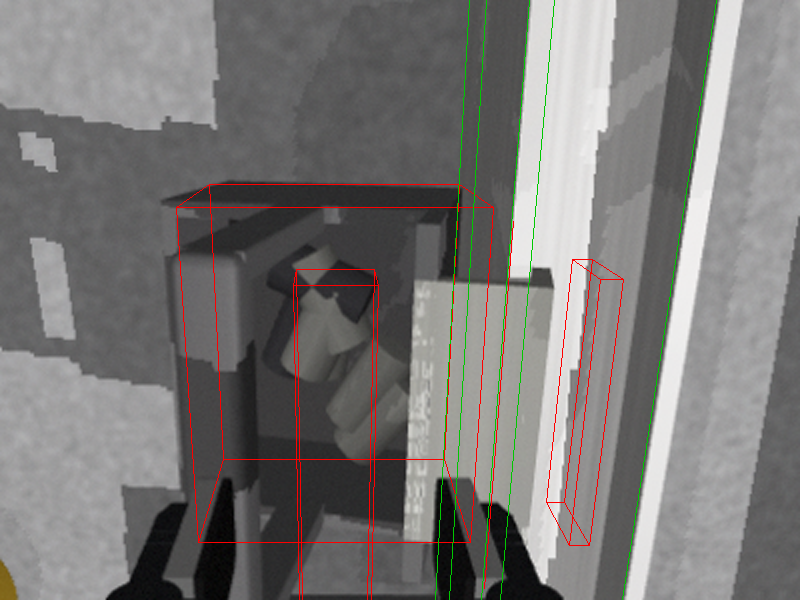

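After opening, the caddy has tipped forward: the handle moved from u≈335 to 210 in the crop. I look from the side before moving anything.

```bash
python3 look.py 8 raw|tail -2
python3 - <<'E'
from h import *
grab('top','t8'); im=cv2.imread('pics/t8.png')[120:280,120:380]; cv2.imwrite('pics/t8o.png',cv2.resize(im,None,fx=3,fy=3,interpolation=cv2.INTER_CUBIC))
E
```

```text
11.05 [0.5640106  0.12629889 0.17260116] 0.04296905498352844 [-0.63962047 -0.38605637 -0.56501749] [-0.0238972  -0.02091714  0.02892981]
rail frame -0.04697926427907933 0.06994948863781755 0.06160116264758199 0.05655786845055939
```

View pics/s8o.png

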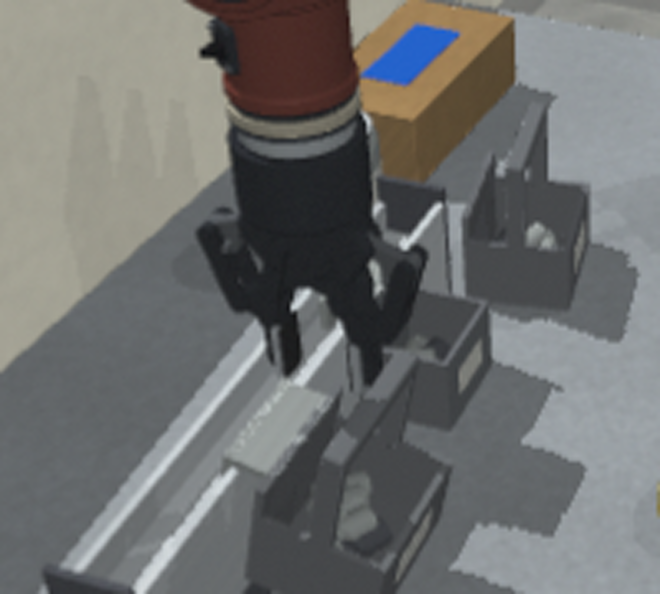

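View pics/w8o.png

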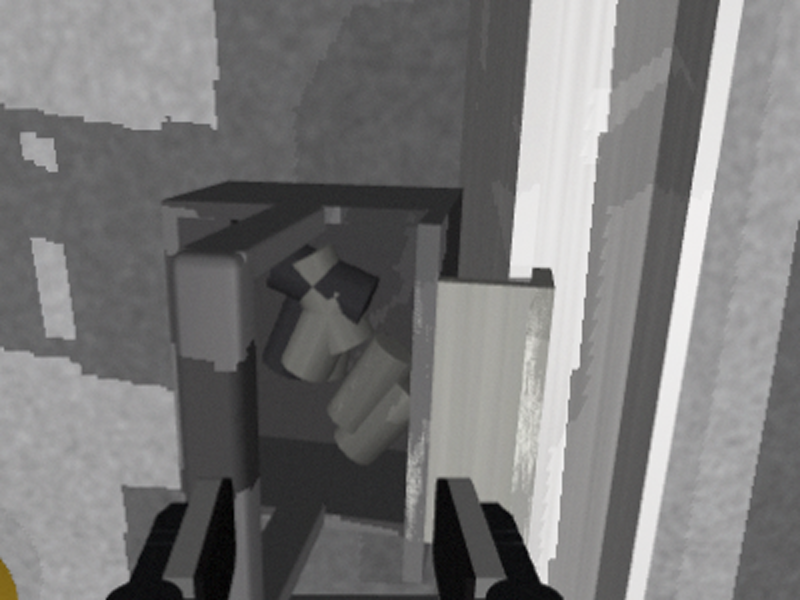

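View pics/t8o.png

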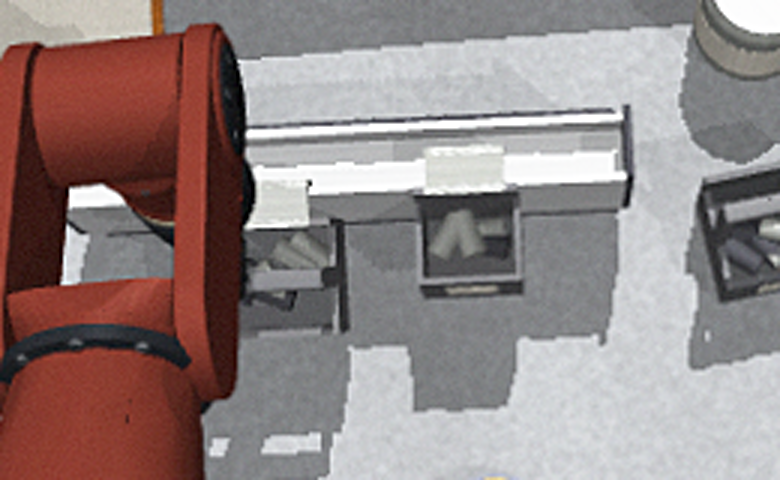

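```bash
cat > tilt.py <<'E'
from h import *
from scipy.optimize import least_squares
pr=np.load('pr.npy');c,s=np.cos(pr[2]),np.sin(pr[2])
def WR(P): P=np.array(P);return np.c_[pr[0]+c*P[:,0]-s*P[:,1],pr[1]+s*P[:,0]+c*P[:,1],P[:,2]]
def pose(p,P):
    P=np.array(P,float);a,b=np.cos(p[3]),np.sin(p[3]) # pitch: front down/top forward positive
    return WR(np.c_[p[0]+a*P[:,0]-b*P[:,2],p[1]+P[:,1],p[2]+b*P[:,0]+a*P[:,2]])
def fit(obs,p0=(-.055,.07,.06,.1)):
    def r(p): return np.concatenate([(proj(d,pose(p,[k for k,_ in l]))-[u for _,u in l]).ravel() for d,l in obs])
    q=least_squares(r,p0,loss='soft_l1'); p=q.x
    print('x,y,z mm',np.round(p[:3]*1e3,1),'pitch deg',np.degrees(p[3])); print(np.round(r(p).reshape(-1,2),1).tolist())
    a,b=np.cos(p[3]),np.sin(p[3]);print('hook rail xz',p[0]+a*.072-b*.06,p[2]+b*.072+a*.06,'bottom back',p[0]+a*.045,p[2]+b*.045)
    return p
E
python3 - <<'E'
from tilt import *
w=load('w8');S=load('s8')
a=lambda u,v:((u+.5)/2-.5+150,(v+.5)/2-.5+60); b=lambda u,v:((u+.5)/3.3-.5+140,(v+.5)/3.3-.5+140)
fit([(w,[((.075,.04,.085),a(553,285)),((-.008,.051,.137),a(177,254)),((.008,.051,.137),a(245,252)),((.045,.055,.085),a(440,224)),((-.045,.055,.06),a(164,202))]),
(S,[((.075,.04,.085),b(225,457)),((.045,.055,.085),b(263,487)),((.045,.055,0),b(248,572)),((-.045,.055,0),b(388,594)),((-.045,-.055,.06),b(450,465))])])
E
```

```text
x,y,z mm [-44.7  68.   44.9] pitch deg 12.274768105269562
[[-0.0, -0.6], [-1.1, 8.2], [0.1, 10.9], [0.6, -0.7], [-0.1, -0.5], [-0.9, 1.4], [-2.6, 2.5], [-0.9, 3.8], [-4.6, 13.3], [0.8, -0.4]]
hook rail xz 0.012879800278059092 0.11887454583021212 bottom back -0.0007469549789617391 0.0545059856384131
```

The fit gives a forward tilt of 12.3°. The tongue is against the back of the lip (hook edge at rail x +13, z 119 mm, about 20 mm below the lip edge), and the lower back rests on the rail's front plate. This is the loose hook's mechanical stop: 18 mm of play over 79 mm is about 13°. The earlier drag force suggests friction of about 0.5, too little to hold it flush. Force on the tool is about 0. I retreat straight up and check that it stays.

Request:
step_arm([
  [[0,0,-0.5,0,0,0,0.5],[0,0,-1,0,0,0,0.5],[0,0,-2,0,0,0,0.5],[0,0,-3,0,0,0,0.5],[0,0,-3,0,0,0,0.5],[0,0,-1.5,0,0,0,0.5],[0,0,0,0,0,0,0.5]],
])

```text
clock: 11.8
position: [0.5659, 0.1265, 0.2867]
tcp_rot: [[-0.057, 0.998, 0.007], [0.998, 0.057, 0.001], [0.0, 0.007, -1.0]]
force: [0.7, -0.6, -0.1]
grip_width: 0.0428
```

```bash
python3 look.py 9 raw|tail -2
```

```text
11.9 [0.56359273 0.12629411 0.28211833] 0.042909915717219034 [-0.63441565 -0.61372043 -0.05253992] [-0.02872198 -0.009579    0.00318808]
rail frame -0.04739673519055275 0.06996848913013178 0.171118329918504 0.0565858274598681
```

View pics/w9.png

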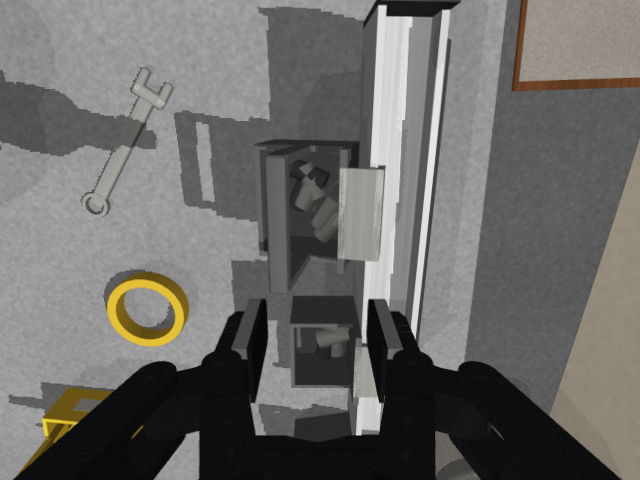

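View pics/s9o.png

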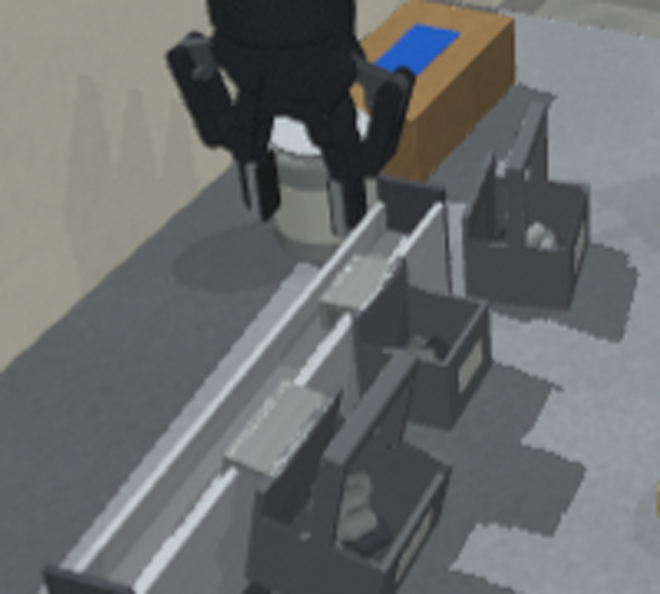

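The caddy stays hung after the retreat: its side-crop pixels are unchanged ((225,457) hook corner, (340,440) handle). The bin's hook in the top view is at the same pixels as before, and the look-alike has not moved. Handing in.

Run:
```python
from h import *
d=grab('side','s10'); a=load('s9')['frame'].astype(int); b=d['frame'].astype(int)
print('caddy region diff',np.abs(a-b)[260:330,200:290].mean(), 'bin',np.abs(a-b)[220:270,255:290].mean())
print(np.abs(load('side0')['frame'].astype(int)-b)[175:240,282:320].mean(),'plain caddy vs start')
print(env.get_state()['force']); print(workorder.job_done())
```

```text
caddy region diff 0.7586243386243386 bin 0.613904761904762
3.61970310391363 plain caddy vs start
[ 0.4229101  -0.4633933  -0.63655965]
the job is handed in; nothing more can be done
None
```

The grey caddy with the hook is hanging on the rail, but it leans about 12° forward instead of sitting flush. I handed the job in at about 12 s. I carried it upright by its handle, lifted the hook over the lip about 70 mm left of the rail's middle, and held on while lowering until the lip took the load. Then I let go and backed straight up.

**Last checks**
- **Hook:** it is down behind the lip. The pose fit puts its lower edge about 20 mm below the lip's edge and 13 mm behind the rail's front face.
- **Steadiness:** pictures taken before and after backing away show the caddy at rest, and the tool force was about 0.
- **Hung bin and look-alike caddy:** the bin is where it was in the pictures. The look-alike also looks unmoved, though its start-to-end picture difference was somewhat larger (3.6 grey levels on average, against under 1 for the caddy and bin between the last two frames).

**What disagreed**
- **Lean:** the caddy was nearly flush when I opened the fingers, then tipped forward until the tongue met the back of the lip. Its lower back rests on the front plate. The hook's play allows about 13°, so I judged this its natural hang and did not grip it again.
- **Fit quality:** some points in that fit were off by 8 to 13 pixels, so the tilt figure is approximate.
- **Grip reading:** the gripper showed 13 mm on the 16 mm handle, but the hold was firm throughout.

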